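# Spring out the clothespin tray and catch it with the other finger

### The job

Press the black latch key of the aluminium clothespin case all the way down with one fingertip, so that the spring shoots the red tray out, and have the other finger waiting in the tray's path so that it stops the tray when it is between 1 and 5 cm out, well before it runs into the glass jar. Touch only: pick up nothing, and leave the jar, mug, lantern, pot and loose clothespins where they are. Finish while still holding it like this, one finger keeping the key fully down and the other stopping the tray.

Things in the scene. Friction and masses are not known exactly. Their poses are not given: they have to be found in the camera images.
- case: Fixed aluminium box, 62 mm high, its roof open over the front 50 mm. Origin on the bench, middle of the open front; x points into the case, y left (looking in), z up. Box: x 0..+130, y -38..+48 mm. A wing 22 mm high (x -68..0, y +44..+78 mm) runs forward from its left front corner and carries the key. In front of the tray, beside the wing, the bench is free as far as the jar.
- key_top (a point): Centre of the top face of the black plastic latch key: a flat cap 42 mm along the case's x, 28 mm along its y, 8 mm thick, 38 mm above the bench when up. It lies at x -42, y +61 mm in the case's frame and moves straight down when pressed. The point moves with the key.
- key (a joint): How far the key is pressed, m: 0 up, 0.008 fully down (top 30 mm above the bench). A spring pushes it up with 3.2 N at the top and 6.4 N fully down. At about 0.0045 the latch lets the tray go.
- tray_front (a point): Centre of the outer face of the red tray's upright front plate: 62 mm wide (case's y), 58 mm high, 6 mm thick, from 7 to 65 mm above the bench. With the tray shut it lies at x -6, y 0, z 36 mm in the case's frame. The point moves with the tray, towards the case's -x, alongside the wing (13 mm gap between plate and wing).
- tray (a joint): How far the tray is out, m: 0 shut and latched, 0.095 end of travel. Once unlatched, a damped spring pushes it out (towards the case's -x) with about 2 N all the way, at up to 0.17 m/s; it runs the whole travel in under 1 s unless stopped, and does not go back by itself. Mass 0.13 to 0.22 kg.
- jar: Empty open glass jar, loose, 60 mm across, 75 mm high, origin under its centre; stands upright in the tray's path with its near side about 90 to 100 mm in front of the shut tray. Must stay.
- mug: Blue ceramic mug, loose, 80 mm across, 90 mm high, origin under its centre; to the left of the case (its +y). Must stay.
- lantern: Small square aluminium lantern with glass sides, loose, 75 mm wide, 165 mm high, origin under its centre; to the right of the case (its -y). Must stay.
- pot: Small empty terracotta pot, loose, 90 mm across, 80 mm high, origin under its centre. Must stay.
- pin_a: Loose wooden clothespin, 72 x 12 x 14 mm, lying on the bench near the case's right front corner, origin under its centre. Must stay.
- pin_b: Another such clothespin, lying on the bench to the left. Must stay.
Mind the look-alikes: they are no part of the job. What is shaped like the case but pink or turquoise is not meant.

How it is judged:
By the outcome, as a careful person would: the job done as asked, in the order asked, and still so for the second after the job is handed in, while the arm keeps its last pose, push and grip.
It also fails if it takes over 29 s, if anything falls off the work surface, if the arm or the gripper's body presses on something with over 40 N, if the wrist force passes 120 N, or if a joint passes its speed limit or range.

### The arm

A 7-joint arm with a two-finger parallel gripper is mounted at the origin on the work surface. World frame = base frame: x ahead of the robot, y to its left, z up, the work surface at z = 0. Lengths are in m, angles in rad, forces in N, time in s.
With the tool pointing down it reaches from about 0.4 to 0.85 m from the base axis. Payload 10.4 kg.
Tool frame: the origin (TCP) lies midway between the tips of the shut fingers; the grasp point (between the pads) lies 19 mm behind it (ctrl.hold_point_z is the distance from the TCP to the grasp point, in m); z points along the fingers, y is the direction in which the jaws open and shut (so a half turn about z gives the same grasp; the last joint's range is limited). The gripper opens to 87 mm and grips with 3 to 60 N. Pads are 19 mm wide; open, the fingers measure 117 mm over their backs; the gripper's body (75 mm by 190 mm) begins 51 mm behind the grasp point.
Start: joints at [1.246, 0.332, -0.065, 1.46, 0.022, 1.35, -0.088], TCP at [0.186, -0.597, 0.223] pointing down, gripper open.
Joint ranges: [-2.6, 2.6], [-0.5, 2.12], [-1.47, 1.34], [0.16, 2.42], [-1.27, 4.41], [0.06, 2.06], [-2.6, 2.6]. Speed limits (rad/s): [2.22, 2.22, 2.79, 2.79, 3.14, 3.14, 3.14].

### API

Orientations are given as [roll, pitch, yaw] about the fixed x, y, z axes, in that order (R = Rz(yaw) Ry(pitch) Rx(roll)).
In Python, from bench import ctrl gives the robot as it stands.
- The arm moves only by the tool step_arm, never from a script. Its argument "commands" is a list of rows, each a list of 3 entries, a list of its own where there are three numbers: the shift along the tool's x, y, z in mm, then the turn, a rotation vector about the tool's x, y, z in rad, then the opening, from 0 (shut) to 1 (fully open). A call has 1 to 12 rows; each row shifts and turns the pose as measured when the row begins, along the tool's axes as they then stand; what a row does not reach is not made up. A row lasts 1/12 s, in which the tool goes at most 41.7 mm and 7.16 degrees, less where a joint would pass 70% of its speed; a pose out of reach is approached as far as the arm can. A call with a gripper value outside its range is refused whole. The fingers move at their own pace and stop on an object; "grip_force" is the grip in N (left out, the last holds). Time passes only in rows, so rows that do not move let the fingers close. It gives the time, the measured TCP pose, the force and the opening at its end, in the units of the state.
- ctrl.sense(): the state, without advancing time (a new reading comes with each control period).
- ctrl.capture(name): name is "scene" or "top"; returns a dict with "image" (400x640x3 uint8, red, green, blue), "fx", "fy", "cx", "cy" (pixels), "D" ([k1, k2, p1, p2, k3] as OpenCV has them; the pictures are not rectified), "pose" (4x4, takes a point from camera to world coordinates). Camera axes: x right, y down, z forward; pixel columns grow to the right and rows downward; lengths in m; the calibration is good to about 2 mm. A picture is of the moment at which its call begins. There is no depth.
- ctrl.close_job(): hands the job in, once; it reports no verdict.
The state is a dict: "clock": time; "q": joint angles; "dq": joint speeds; "effort": joint torques, N m; "ee_pos": TCP position; "tool_rot": TCP orientation; "force": force on the tool from outside, world axes, zero at the start; "torque": the same for the moment, N m; "finger_gap": finger opening in m.
Only numpy, scipy, OpenCV 4.12 (cv2) and the standard library are available. Lean on these libraries where they do the work, as an engineer would, in place of code of your own. Each camera call takes 0.05 s, during which the arm holds its last target. There are 200 camera calls.

## Working session

There is one attempt and no reset: what is moved stays moved. The work goes in short steps, Python scripts to look and compute and a tool call to move; the robot and the scene stay as the last step left them, time stands still between calls to the robot, and variables do not carry over. Pictures are saved under pics/ and viewed, about 8 in all and at most 12, crops included, and the job is handed in when it is done.

Besides the shell and the picture viewer there is one more tool, called after ">>>" as name([rows], argument=value, ...), one row to a line, values as JSON. step_arm: Moves the arm, as the interface text tells. Its arguments: {"type":"object","properties":{"commands":{"type":"array"},"grip_force":{"type":"number"}},"required":["commands"]}

```bash
mkdir -p pics
python3 - <<'E'
from bench import ctrl
import cv2,numpy as np,pickle
s=ctrl.sense();print({k:np.round(v,3) for k,v in s.items()},ctrl.hold_point_z)
c={n:ctrl.capture(n) for n in("scene","top")}
pickle.dump(c,open('c0.pkl','wb'))
for n in c:
    cv2.imwrite(f'pics/{n}0.png',c[n]['image'][:,:,::-1]);print(n,c[n]['fx'],c[n]['D'],np.round(c[n]['pose'],3).tolist())
E
```

```text
{'clock': np.float64(0.0), 'q': array([ 1.246,  0.333, -0.065,  1.461,  0.022,  1.35 , -0.089]), 'dq': array([ 0.001,  0.   ,  0.   ,  0.   ,  0.   , -0.   ,  0.001]), 'effort': array([ 2.0000e-03, -6.2324e+01,  2.6000e-02, -3.8990e+01, -6.1000e-02,
        4.0000e-02,  0.0000e+00]), 'ee_pos': array([ 0.186, -0.596,  0.222]), 'tool_rot': array([-3.14 ,  0.   ,  0.302]), 'force': array([-0.675, -0.101,  0.634]), 'torque': array([ 0.022,  0.049, -0.051]), 'finger_gap': np.float64(0.087)} 0.0187
scene 482.592688788635 [0.0387788 0.        0.        0.        0.       ] [[-0.857, 0.294, -0.423, 1.128], [0.515, 0.49, -0.703, 1.016], [0.001, -0.821, -0.572, 0.878], [0.0, 0.0, 0.0, 1.0]]
top 465.1443264220098 [0.04457519 0.         0.         0.         0.        ] [[-0.064, -0.975, 0.213, 0.219], [-0.998, 0.064, -0.01, -0.017], [-0.004, -0.213, -0.977, 1.537], [0.0, 0.0, 0.0, 1.0]]
```

View pics/scene0.png

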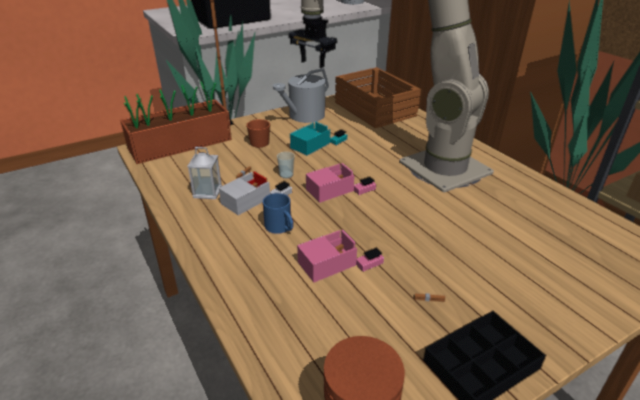

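View pics/top0.png

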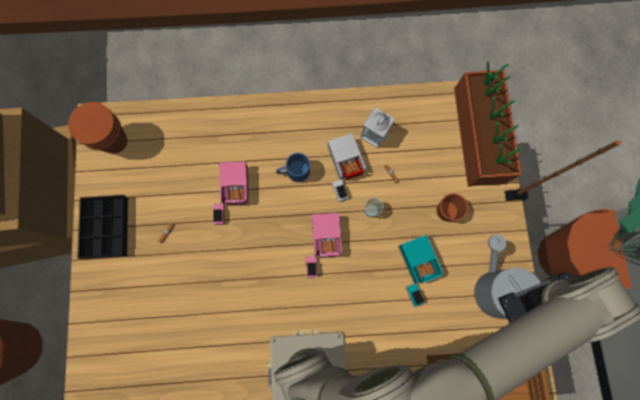

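Scene view: the grey case is at (245,192) and its black key at (283,187). Look-alikes in the top view are pink with a key at (218,213), pink at (311,267) and turquoise at (416,294). The aluminium case is at (347,155) with its key at (341,189). I choose the aluminium one and check it in a crop.

```bash
cat > h.py <<'E'
import cv2,numpy as np,pickle
def ray(c,u,v):
    K=np.array([[c['fx'],0,c['cx']],[0,c['fy'],c['cy']],[0,0,1]])
    p=cv2.undistortPoints(np.array([[[u,v]]],float),K,np.array(c['D'],float))[0,0]
    return c['pose'][:3,3],c['pose'][:3,:3]@np.r_[p,1]
def onz(c,u,v,z):
    o,d=ray(c,u,v);return o+d*(z-o[2])/d[2]
def proj(c,P):
    K=np.array([[c['fx'],0,c['cx']],[0,c['fy'],c['cy']],[0,0,1]])
    T=np.linalg.inv(c['pose']);P=np.atleast_2d(np.array(P,float))
    return cv2.projectPoints(P,cv2.Rodrigues(T[:3,:3])[0],T[:3,3],K,np.array(c['D'],float))[0][:,0]
E
python3 - <<'E'
from h import *
c=pickle.load(open('c0.pkl','rb'))
def cr(n,x,y,w,h,s): return cv2.resize(c[n]['image'][y:y+h,x:x+w,::-1],None,fx=s,fy=s,interpolation=cv2.INTER_CUBIC)
a=cr('top',310,120,100,100,6)
cv2.imwrite('pics/crop.png',a)
# masks in region
for n,(x,y,w,h) in {'top':(320,125,60,85),'scene':(215,165,80,50)}.items():
    im=c[n]['image'][y:y+h,x:x+w]; hsv=cv2.cvtColor(im,cv2.COLOR_RGB2HSV)
    blk=(hsv[...,2]<60).astype(np.uint8)
    k,l,st,ce=cv2.connectedComponentsWithStats(blk)
    for i in range(1,k):
        if st[i,4]>8: 
            u,v=ce[i]+[x,y];print(n,'black',st[i],u,v,onz(c[n],u,v,.038))
    red=((hsv[...,1]>170)&((hsv[...,0]<6)|(hsv[...,0]>174))).astype(np.uint8)
    k,l,st,ce=cv2.connectedComponentsWithStats(red)
    for i in range(1,k):
        if st[i,4]>8: 
            u,v=ce[i]+[x,y];print(n,'red',st[i],u,v,onz(c[n],u,v,.065))
E
```

```text
top black [17 61  9 11 69] 341.40579710144925 191.14492753623188 [ 0.56410038 -0.14478344  0.038     ]
top red [ 21  33  23  21 116] 353.2241379310345 170.94827586206895 [ 0.62316309 -0.18652818  0.065     ]
scene black [61 17 13  8 67] 282.11940298507466 185.6417910447761 [ 0.56815639 -0.132268    0.038     ]
scene black [48 43  2  7 10] 263.7 211.6 [ 0.67810899 -0.03757237  0.038     ]
scene red [ 35   7  16  14 113] 257.8141592920354 178.858407079646 [ 0.63339849 -0.1683689   0.065     ]
```

View pics/crop.png

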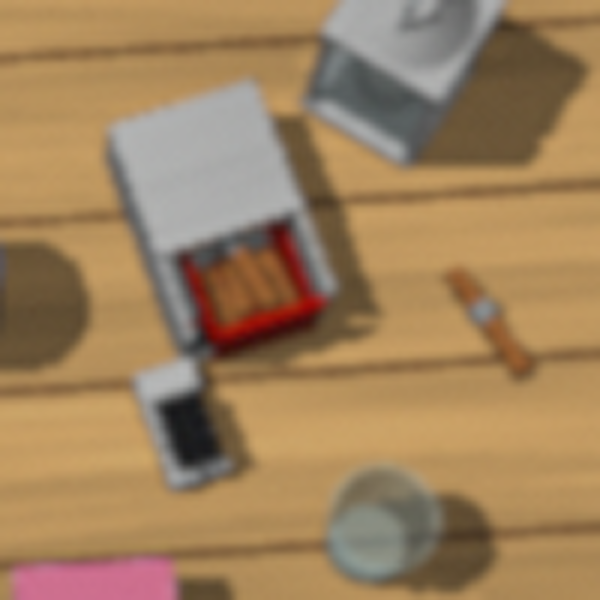

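The crop confirms the grey case with its red tray and clothespins, the black key on its left-front wing at (341,191), the jar in front and pin_a at the right. Next I work out the pose from corners at known heights.

Run:
```python
from h import *
c=pickle.load(open('c0.pkl','rb'));t=c['top']
f=lambda u,v,z:onz(t,310+u/6-.4,120+v/6-.4,z)
P={'BL':(108,130,.062,130,48),'BR':(255,82,.062,130,-38),'FR':(335,290,.062,0,-38),
'plL':(213,353,.065,-6,31),'plR':(325,305,.065,-6,-31),'wBL':(135,378,.022,0,78),'wFL':(172,488,.022,-68,78)}
A=[];B=[]
for k,(u,v,z,x,y) in P.items():
    p=f(u,v,z);print(k,p.round(4));A.append([x/1e3,y/1e3]);B.append(p[:2])
A=np.array(A);B=np.array(B)
a0=A.mean(0);b0=B.mean(0);H=(A-a0).T@(B-b0);U,S,V=np.linalg.svd(H);R=V.T@np.diag([1,np.linalg.det(V.T@U.T)])@U.T
o=b0-R@a0;print('origin',o,'yaw',np.arctan2(R[1,0],R[0,0]),'res mm',((B-(A@R.T+o))*1e3).round(1).tolist())
key=o+R@[-.042,.061];print('key',key)
# stereo key from both views
kt=f(192,430,.038);print('key top view',kt)
(o1,d1),(o2,d2)=ray(t,341.4,191.1),ray(c['scene'],282.1,185.6)
d1/=np.linalg.norm(d1);d2/=np.linalg.norm(d2)
s=np.linalg.lstsq(np.c_[d1,-d2],o2-o1,rcond=None)[0];print('stereo',o1+s[0]*d1,o2+s[1]*d2)
b=f(385,540,0.0);print('jar',b)
vis=c['scene']['image'][140:240,200:320,::-1]
w=lambda x,y,z:[*(o+R@[x,y]),z]
pts=[w(.130,.048,.062),w(.130,-.038,.062),w(0,-.038,.062),w(0,.048,.062),w(-.042,.061,.038),w(-.006,.031,.065),w(-.006,-.031,.065),w(-.068,.078,.022)]
vis=cv2.resize(vis,None,fx=6,fy=6,interpolation=cv2.INTER_CUBIC)
for p in proj(c['scene'],pts): cv2.circle(vis,tuple(int(q) for q in (p-[200,140]+.5)*6),4,(0,255,0),1)
cv2.imwrite('pics/sv.png',vis)
```

```text
BL [ 0.7318 -0.1104  0.062 ]
BR [ 0.7543 -0.1942  0.062 ]
FR [ 0.6316 -0.2278  0.062 ]
plL [ 0.5996 -0.1579  0.065 ]
plR [ 0.6226 -0.2211  0.065 ]
wBL [ 0.5992 -0.1173  0.022 ]
wFL [ 0.5351 -0.1331  0.022 ]
origin [ 0.61912874 -0.19032531] yaw 0.2639031457910264 res mm [[-0.3, -0.3], [-0.2, -1.1], [2.5, -0.7], [-5.6, 4.0], [1.2, 0.7], [0.4, -2.3], [2.0, -0.3]]
key [ 0.56267093 -0.1423929 ]
key top view [ 0.5636459  -0.14539112  0.038     ]
stereo [ 0.56586223 -0.14537449  0.03100595] [ 0.56285217 -0.14326861  0.03013369]
jar [ 0.50221462 -0.25134655  0.        ]
```

View pics/sv.png

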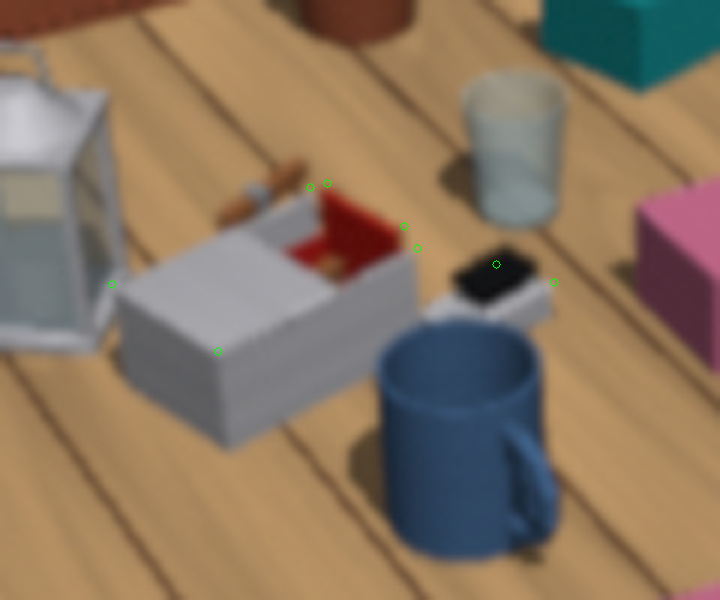

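The fit projects to within about 1 px in the scene view, and the key is at about (0.563,-0.144). The plan is to put the tool's y across the case's y with opening about 0.53. One finger goes on the key at case (-42,+61) and the other at case (-42,0), which would stop the tray at about 26 mm. I check the clearances and work out the first move.

```bash
cat >> h.py <<'E'
TH=0.264; O=np.array([.6195,-.1915])
R2=np.array([[np.cos(TH),-np.sin(TH)],[np.sin(TH),np.cos(TH)]])
from scipy.spatial.transform import Rotation as Rot
def where(s):
    return (R2.T@(np.array(s['ee_pos'])[:2]-O)*1e3).round(1), round(s['ee_pos'][2]*1e3,1)
def togo(s,x=-42,y=30.5,z=100):
    P=np.r_[O+R2@[x/1e3,y/1e3],z/1e3]; R=Rot.from_euler('xyz',s['tool_rot']); G=Rot.from_euler('xyz',[np.pi,0,TH])
    return (R.inv().apply(P-s['ee_pos'])*1e3).round(1),(R.inv()*G).as_rotvec().round(3)
E
python3 - <<'E'
from h import *
from bench import ctrl
c=pickle.load(open('c0.pkl','rb'));t=c['top']
f=lambda u,v,z:onz(t,310+u/6-.4,120+v/6-.4,z)
cf=lambda p:(R2.T@(p[:2]-O)*1e3).round()
print('lantern near corners',cf(f(410,165,0)),cf(f(308,103,0)),'jar',cf(f(385,540,0)),'pin',cf(f(490,320,.01)))
print('mug rim',cf(onz(t,299,168,.045)))
print(where(ctrl.sense()),togo(ctrl.sense()),ctrl.sense()['tool_rot'])
E
```

```text
lantern near corners [  73. -118.] [127. -75.] jar [-129.  -27.] pin [ -31. -126.]
mug rim [ 78. 167.]
(array([-524.5, -277.7]), np.float64(221.8)) (array([ 493.8, -289.6,  122.2]), array([-0.001,  0.   ,  0.038])) [-3.14031445e+00  5.80400145e-05  3.01765219e-01]
```

>>> step_arm([
  [[0,0,-35],[0,0,0.02],0.53],
  [[0,0,-35],[0,0,0.02],0.53],
], grip_force=20)

```text
clock: 0.27
ee_pos: [0.1844, -0.5932, 0.2846]
tool_rot: [-3.125, 0.002, 0.261]
force: [0.8, -0.5, 0.9]
finger_gap: 0.0799
```

>>> step_arm([
  [[33,-19,0],[0,0,0],0.53],
  [[33,-19,0],[0,0,0],0.53],
  [[33,-19,0],[0,0,0],0.53],
  [[33,-19,0],[0,0,0],0.53],
  [[33,-19,0],[0,0,0],0.53],
  [[33,-19,0],[0,0,0],0.53],
  [[33,-19,0],[0,0,0],0.53],
  [[33,-19,0],[0,0,0],0.53],
  [[33,-19,0],[0,0,0],0.53],
  [[33,-19,0],[0,0,0],0.53],
  [[33,-19,0],[0,0,0],0.53],
  [[33,-19,0],[0,0,0],0.53],
])

```text
clock: 1.27
ee_pos: [0.5146, -0.2676, 0.2891]
tool_rot: [-3.133, 0.007, 0.24]
force: [1.5, -1.0, -0.1]
finger_gap: 0.0462
```

```bash
python3 -c "
from h import *
from bench import ctrl
s=ctrl.sense();print(s['clock'],where(s),togo(s),s['finger_gap'])"
```

```text
1.2667 (array([-121.1,  -46.1]), np.float64(289.1)) (array([ 78.7, -76.9, 189.1]), array([-0.009,  0.007, -0.024])) 0.04622330729829923
```

>>> step_arm([
  [[26,-26,0],[0,0,-0.024],0.53],
  [[26,-26,0],[0,0,0],0.53],
  [[20,-20,10],[0,0,0],0.53],
  [[7,-5,25],[0,0,0],0.53],
  [[0,0,30],[0,0,0],0.53],
  [[0,0,30],[0,0,0],0.53],
  [[0,0,30],[0,0,0],0.53],
  [[0,0,20],[0,0,0],0.53],
  [[0,0,0],[0,0,0],0.53],
  [[0,0,0],[0,0,0],0.53],
])

```text
clock: 2.1
ee_pos: [0.5772, -0.152, 0.1358]
tool_rot: [-3.126, 0.006, 0.283]
force: [-0.2, 0.6, 0.4]
finger_gap: 0.0458
```

```bash
python3 -c "
from h import *
from bench import ctrl
s=ctrl.sense();print(s['clock'],where(s),togo(s),s['finger_gap'])"
```

```text
2.1 (array([-30.5,  49.2]), np.float64(135.8)) (array([-11.7,  19. ,  35.6]), array([-0.016,  0.006,  0.019])) 0.04575468696217302
```

>>> step_arm([
  [[-6,10,15],[-0.016,0.006,0.019],0.53],
  [[-5,8,15],[0,0,0],0.53],
  [[0,0,15],[0,0,0],0.53],
  [[0,0,0],[0,0,0],0.53],
  [[0,0,0],[0,0,0],0.53],
])

```text
clock: 2.52
ee_pos: [0.5749, -0.1741, 0.097]
tool_rot: [3.136, -0.007, 0.263]
force: [0.3, 0.2, -0.3]
finger_gap: 0.0462
```

Run:
```python
from h import *
from bench import ctrl
s=ctrl.sense();print(s['clock'],where(s),togo(s,z=70),s['finger_gap'],s['force'])
cs=[ctrl.capture(n) for n in('scene','top')]
w=lambda x,y,z:[*(O+R2@[x/1e3,y/1e3]),z/1e3]
a=[]
(px,py),z=where(s);g=s['finger_gap']*1e3
for c,(x,y,W,H,k) in zip(cs,[(230,130,80,80,5),(310,130,80,80,5)]):
    v=cv2.resize(c['image'][y:y+H,x:x+W,::-1],None,fx=k,fy=k,interpolation=cv2.INTER_CUBIC)
    for P,col in((w(-42,61,38),(0,255,0)),(w(px,py+g/2+7.5,z),(255,255,0)),(w(px,py-g/2-7.5,z),(255,0,255)),(w(-6,31,65),(0,255,0)),(w(-6,-31,65),(0,255,0))):
        cv2.circle(v,tuple(int(q) for q in (proj(c,P)[0]-[x,y]+.5)*k),4,col,1)
    a.append(v)
cv2.imwrite('pics/a1.png',np.hstack(a))
```

```text
2.5167 (array([-38.5,  28.4]), np.float64(97.0)) (array([-3.7, -2.2, 26.9]), array([ 0.005, -0.007, -0.001])) 0.04623703210550617 [ 0.33399607  0.17290146 -0.28573603]
```

View pics/a1.png

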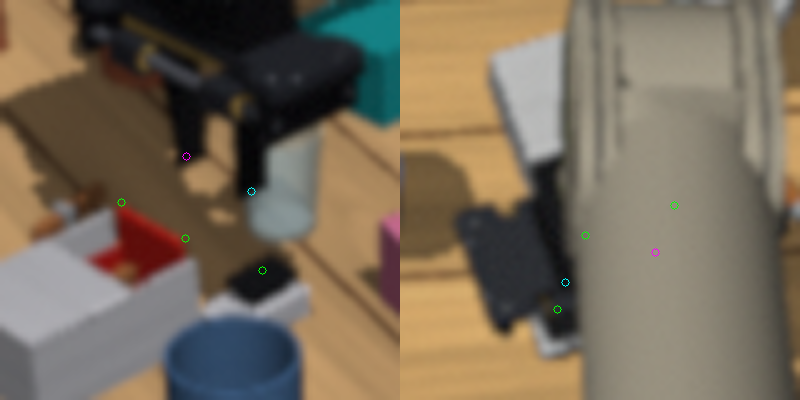

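The left half (scene) shows the fingertips at the predicted spots, (186,157) and (251,191) in the crop. The key at (262,272) matches its dot, the tray is shut and the mug is clear. The top view is covered by the arm. I descend.

>>> step_arm([
  [[-2,-1,12],[0,0,0],0.53],
  [[-1,-1,12],[0,0,0],0.53],
  [[0,0,12],[0,0,0],0.53],
  [[0,0,6],[0,0,0],0.53],
  [[0,0,0],[0,0,0],0.53],
  [[0,0,0],[0,0,0],0.53],
])

```text
clock: 3.12
ee_pos: [0.5731, -0.1719, 0.0533]
tool_rot: [3.135, -0.01, 0.264]
force: [-0.0, 0.3, -0.9]
finger_gap: 0.0461
```

```bash
python3 -c "
from h import *
from bench import ctrl
s=ctrl.sense();print(s['clock'],where(s),togo(s,z=30),s['finger_gap'],s['force'])"
```

```text
3.1167 (array([-39.6,  31. ]), np.float64(53.3)) (array([-2.6,  0.3, 23.2]), array([ 0.007, -0.01 ,  0.   ])) 0.04614784174265414 [-0.00245243  0.25178291 -0.87514313]
```

>>> step_arm([
  [[-1,0,6],[0.007,-0.01,0],0.53],
  [[-1,0,4],[0,0,0],0.53],
  [[0,0,0],[0,0,0],0.53],
  [[0,0,0],[0,0,0],0.53],
])

```text
clock: 3.45
ee_pos: [0.5714, -0.1725, 0.0424]
tool_rot: [-3.14, 0.001, 0.265]
force: [0.3, 0.2, 0.6]
finger_gap: 0.0461
```

>>> step_arm([
  [[0,0,4],[0,0,0],0.53],
  [[0,0,4],[0,0,0],0.53],
  [[0,0,4],[0,0,0],0.53],
  [[0,0,3],[0,0,0],0.53],
])

```text
clock: 3.78
ee_pos: [0.5727, -0.1728, 0.0299]
tool_rot: [3.141, -0.001, 0.264]
force: [-15.0, 1.9, 43.2]
finger_gap: 0.0462
```

>>> step_arm([
  [[0,0,0.8],[0,0,0],0.53],
  [[0,0,0.8],[0,0,0],0.53],
])

```text
clock: 3.95
ee_pos: [0.5721, -0.1728, 0.0305]
tool_rot: [3.141, 0.0, 0.264]
force: [-3.7, 0.8, 7.9]
finger_gap: 0.0461
```

Run:
```python
from h import *
from bench import ctrl
s=ctrl.sense();print(s['clock'],where(s),togo(s,z=30),s['finger_gap'],s['force'],s['dq'].round(3))
c=ctrl.capture('scene');v=cv2.resize(c['image'][130:230,220:320,::-1],None,fx=6,fy=6,interpolation=cv2.INTER_CUBIC)
w=lambda x,y,z:[*(O+R2@[x/1e3,y/1e3]),z/1e3]
for x in(-16,-32,-56):
    for y in(-31,31): cv2.circle(v,tuple(int(q) for q in (proj(c,w(x,y,65))[0]-[220,130]+.5)*6),3,(0,255,0),1)
cv2.imwrite('pics/p1.png',v)
```

```text
3.95 (array([-40.9,  30.4]), np.float64(30.5)) (array([-1.1, -0.1,  0.5]), array([ 0.001,  0.   , -0.   ])) 0.04610275862458365 [-3.66318104  0.78079669  7.86949006] [-0.001 -0.002  0.002  0.     0.001  0.007 -0.006]
```

View pics/p1.png

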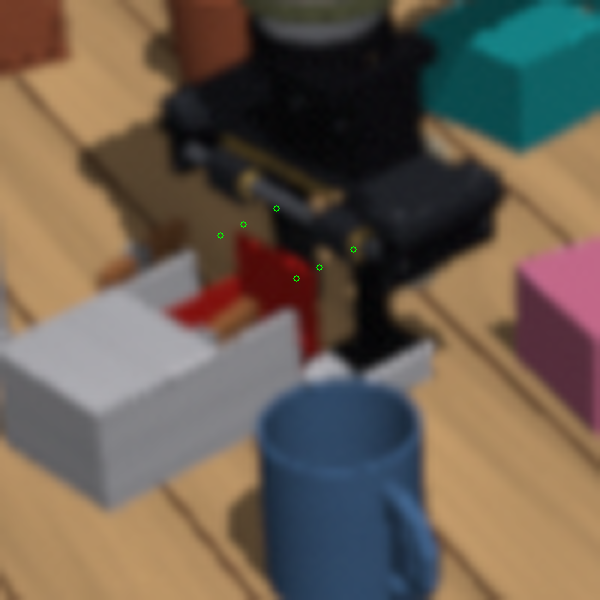

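The red plate's top edge lies at (240,240)-(318,268), near the 26 mm marks, so the tray was caught by the finger. The finger is on the key, but a push of 7.9 N is barely above the 6.4 N spring. I press a bit more so the key is surely at its stop.

>>> step_arm([
  [[0,0,1.5],[0,0,0],0.53],
  [[0,0,1.5],[0,0,0],0.53],
])

```text
clock: 4.17
ee_pos: [0.5723, -0.1728, 0.0303]
tool_rot: [3.14, 0.0, 0.263]
force: [-8.9, 1.0, 20.4]
finger_gap: 0.0462
```

>>> step_arm([
  [[0,0,1.5],[0,0,0],0.53],
])

```text
clock: 4.25
ee_pos: [0.5722, -0.1728, 0.0303]
tool_rot: [3.139, 0.001, 0.263]
force: [-8.0, 0.4, 19.4]
finger_gap: 0.0457
```

Run:
```python
from h import *
from bench import ctrl
for i in range(8): c=ctrl.capture('scene')
s=ctrl.sense();print(s['clock'],where(s),s['finger_gap'],s['force'],s['dq'].round(3))
c0=pickle.load(open('c0.pkl','rb'))['scene']
d=cv2.absdiff(c['image'],c0['image']);print('mug region diff',d[190:235,262:295].mean(),'lantern',d[150:198,188:216].mean(),'pot',d[120:146,246:262].mean())
c=ctrl.capture('scene');v=cv2.resize(c['image'][110:230,170:320,::-1],None,fx=5,fy=5,interpolation=cv2.INTER_CUBIC)
cv2.imwrite('pics/p2.png',v)
```

```text
4.65 (array([-40.7,  30.4]), np.float64(30.3)) 0.046182546421118645 [-8.39056229  1.36845429 18.28566115] [ 0.    -0.002  0.     0.001 -0.002  0.001  0.   ]
mug region diff 3.5881032547699214 lantern 4.278521825396825 pot 9.985576923076923
```

View pics/p2.png

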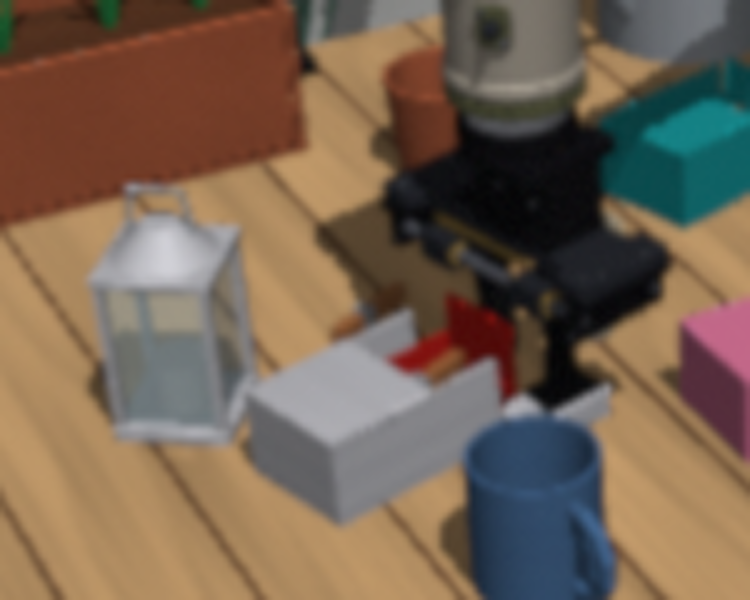

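The pose is steady with 18 N on the key, the tray is held at about 25 mm, and the mug, lantern, pot and pin_a are in place. I hand in.

```bash
python3 -c "
from bench import ctrl
print(ctrl.close_job())"
```

```text
the job is handed in; nothing more can be done
None
```

The job is handed in at about 4.7 s on the robot's clock, with one finger keeping the latch key down and the other holding the tray about 25 mm out.

- **Key:** It is at its stop. The push held at about 18 N against the 6.4 N spring. The fingertip read 30.3 mm above the bench, where 30 mm is fully down, and the force rose from 8 to 20 N over only about 0.2 mm.
- **Tray:** In the scene picture the plate sits near the 26 mm mark and did not move over the last 0.4 s. The finger was already in the tray's path when the key was pressed.
- **Other objects:** The last picture shows the mug, lantern, pot and pin_a where they were. The jar was hidden behind the gripper at the end, so I did not check it directly; the tray stopped about 7 cm short of it. I did not check pin_b, which lies far from the path.
- **Off plan:** The force on the key's finger reached about 43 N briefly when the key hit bottom, and I eased it off at once. The 40 N limit is stated for the arm and gripper body; whether it also covers a fingertip I don't know. The two camera views disagreed by up to about 4 mm on the key's position, which did not matter for the press.

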